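Find the lid that snaps onto the wheelset tub

TASK

The open tub of spare wheelsets needs closing. Of the three look-alike lids lying on the worktop, put the one that fits onto the tub and press it down until it snaps home, its flange flat on the rim all round, then let go.

Things in the scene. Friction and masses are not known exactly. Their poses are not given: they have to be found in the camera images.
- tub: Open round grey tub fixed to the worktop by a 76 mm square foot, three wheelsets inside. 68 mm outside, flat rim 45 mm up, mouth 56 mm; three sprung steel catches stand 4 mm into the mouth, 5 mm below the rim. A fitting lid just laid in stops about 8 mm above the rim; a 2 to 15 N push on its knob snaps it home (25 N does no harm), its origin then 22 mm above the tub's. Origin: centre of underside.
- lid_small: Loose round grey lid, 48 mm across the flange. Same build, heights, knob and origin as lid_medium; its plug is 22 mm across at the foot, 37 mm at its widest.
- lid_medium: Loose round grey lid, 68 mm across the flange. 60 g, lies on its plug, knob up. Origin: centre of the plug's foot, z up. Upward: black plug, 30 mm across at the foot, tapering out to 53 mm at 14 mm (centres itself in the mouth if some mm off), then a neck; flange from 23 to 27 mm; round knob 22 mm across from 27 to 53 mm, to grip from above.
- lid_large: Loose round grey lid, 86 mm across the flange. Same build, heights, knob and origin as lid_medium; its plug is 60 mm across at the foot, 72 mm at its widest.

How it is judged:
At the end, for the whole second after the job is handed in: The medium lid is snapped home on the tub: over its centre within 10 mm, its flange within 3 mm of the rim, level within about 6 degrees, and at rest (horizontal distance between lid_medium and tub below 0.01 m and z of lid_medium in the frame of tub between 0.018 and 0.025 m and angle between lid_medium's own z axis and vertical below 0.1 rad and linear speed of lid_medium below 0.02 m/s); the robot touches nothing.
It also fails if it takes over 40 s, if anything falls off the work surface, if the arm or the gripper's body presses on something with over 40 N, if the wrist force passes 120 N, or if a joint passes its speed limit or range.

ROBOT

A 7-joint arm with a two-finger parallel gripper is mounted at the origin on a cart in front of the work surface, level with it; the furniture and walls round the work are solid. World frame = base frame: x ahead of the robot, y to its left, z up, the work surface at z = 0. Lengths are in m, angles in rad, forces in N, time in s.
With the tool pointing down it reaches from about 0.425 to 0.925 m from the base axis. Payload 6.8 kg.
Tool frame: the origin (TCP) lies on the front face of the gripper's body, between the roots of the fingers; the fingertips stand 73 mm ahead of it and the grasp point (between the pads) lies 54 mm ahead of it (env.nose_length is the distance from the TCP to the fingertips, in m); z points along the fingers, y is the line along which they close (so a half turn about z gives the same grasp; the last joint's range is limited). The gripper opens to 85 mm and grips with 20 to 120 N. Pads are 22 mm wide; open, the fingers measure 114 mm over their backs; the gripper's body (76 mm by 85 mm) begins 54 mm behind the grasp point. The pads swing forward as they close: fully open they stand 13 mm farther back than shut.
Start: joints at [1.003, 0.477, 0.022, 1.555, -0.011, 1.109, -0.083], TCP at [0.3, -0.605, 0.304] pointing down, gripper open.
Joint ranges: [-2.96, 2.96], [-0.34, 2.1], [-1.41, 1.46], [0.24, 2.44], [-1.37, 4.51], [0.17, 1.92], [-2.96, 2.96]. Speed limits (rad/s): [2.39, 2.39, 3.14, 3.14, 3.14, 3.14, 3.14].

INTERFACE

Orientations are given as a unit quaternion [w, x, y, z].
In Python, from cell import env, kin, camera, calibration, job gives the robot as it stands. The module is installed in compiled form; this text tells all that it offers. Calls block until the motion is done:
- env.reach(position, orientation): joint-space move of the TCP to a pose.
- env.movel(position, velocity=0.15, rot=None, stop_force=None): straight line of the TCP; rot=None keeps the orientation; velocity is the mean speed in m/s. With stop_force (N) it stops when the force on the tool has changed by that much, and returns True; else False.
- env.goto_joints(angles): joint-space move.
- env.grip(opening, f_grip=None): finger opening in m; f_grip is the grip in N (None keeps the last); returns when the fingers have stopped.
- env.dwell(seconds).
- kin.inverse_kinematics(position, orientation): joint angles nearest the present ones, or None.
- env.get_state(): the state.
- camera(name): name is "scene" or "top" or "wrist"; returns (picture, depth): 400x640x3 uint8, blue, green, red; 400x640 float32, m along the optical axis (not along the pixel's ray), 0 where there is no reading.
- calibration(name): a dict with "fx", "fy", "cx", "cy" (pixels), "rvec" (rotation vector, rad) and "tvec" (3), from world to camera coordinates, as OpenCV has them. Camera axes: x right, y down, z forward; pixel columns grow to the right and rows downward; lengths in m; the calibration is good to about 2 mm. A picture is of the moment at which its call begins: read the wrist's pose just before it. calibration takes no time and is no camera call; for the wrist camera it gives the pose at the moment of the call.
A pose or a line that the arm cannot do raises env.PlanningError and nothing moves.
- job.job_done(): hands the job in; it is judged then, once.
The state is a dict: "time": time; "qpos": joint angles; "joint_velocities": joint speeds; "joint_torque": joint torques, N m; "tcp_pos": TCP position; "orientation": TCP orientation; "force": force on the tool from outside, world axes, zero at the start; "torque": the same for the moment, N m; "opening": finger opening in m; "gripper_force": force on a finger pad.
Only numpy, scipy, OpenCV 4.12 (cv2) and the standard library are available. Lean on these libraries where they do the work, as an engineer would, in place of code of your own. Each camera call takes 0.05 s, during which the arm holds its last target. There are 200 camera calls.

## Working session

There is one attempt and no reset: what is moved stays moved. The work goes in short steps, each a Python script; the robot and the scene stay as the last script left them, time stands still between calls to the robot, and variables do not carry over. Pictures are saved under pics/ and viewed, at most 10 in all, crops included, and the job is handed in when it is done.

```bash
mkdir -p pics
cat > h.py <<'E'
import numpy as np, cv2
from cell import env, kin, camera, calibration, job
def cloud(name):
    c=calibration(name); im,d=camera(name)
    R=cv2.Rodrigues(np.array(c["rvec"],float))[0]; t=np.array(c["tvec"],float).ravel()
    v,u=np.mgrid[0:400,0:640]
    P=np.stack([(u-c["cx"])/c["fx"]*d,(v-c["cy"])/c["fy"]*d,d],-1)
    W=(P-t)@R
    W[d==0]=np.nan
    return im,d,W
E
python3 - <<'E'
from h import *
ims=[]
for n in("top","scene"):
    im,d,W=cloud(n); cv2.imwrite(f"pics/{n}.png",im); np.save(n+".npy",W); c=calibration(n)
    print(n,c, -cv2.Rodrigues(np.array(c["rvec"],float))[0].T@np.ravel(c["tvec"]))
print(env.get_state()["time"],env.get_state()["orientation"])
E
```

```text
top {'fx': 438.32385438873524, 'fy': 438.32385438873524, 'cx': 322.46076057696285, 'cy': 201.1956928477238, 'rvec': array([ 2.18017696, -2.1415664 ,  0.12686121]), 'tvec': array([-0.01049429,  0.48721491,  0.92188571])} [ 0.37611257 -0.00278186  0.97257049]
scene {'fx': 371.05356465966906, 'fy': 371.05356465966906, 'cx': 320.14256560907523, 'cy': 196.91129654525182, 'rvec': array([ 0.64362918, -2.64541465,  1.14514597]), 'tvec': array([0.4174773 , 0.17440991, 0.8654225 ])} [0.13587353 0.64626093 0.71940769]
0.1 [-8.14464591e-04  9.73683541e-01  2.27902681e-01 -2.57233864e-04]
```

View pics/top.png

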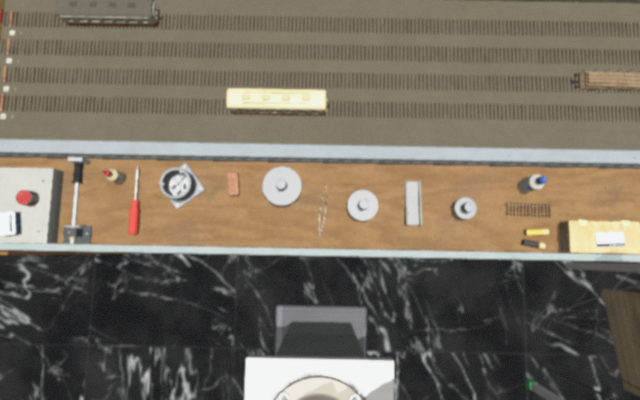

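View pics/scene.png

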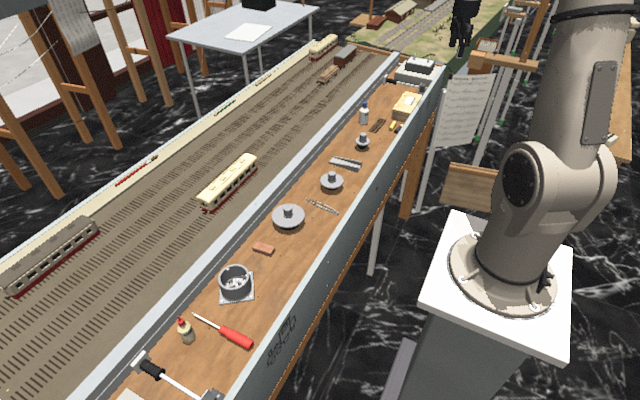

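The top view shows the tub at about (181,185), the large lid at (281,186), the medium at (362,206) and the small at (465,209). The scene view shows the same layout. Next I'll measure them with depth.

Run:
```python
from h import *
W=np.load("top.npy")
for n,(u,v),zr in [("tub",(181,185),(.038,.055)),("L",(281,186),(.018,.034)),("M",(362,206),(.018,.034)),("S",(465,209),(.018,.034))]:
    w=W[v-28:v+28,u-28:u+28].reshape(-1,3)
    s=w[(w[:,2]>zr[0])&(w[:,2]<zr[1])].astype(np.float32)
    s=s[np.linalg.norm(s[:,:2]-W[v-2:v+3,u-2:u+3,:2].reshape(-1,2).mean(0),axis=1)<.055]
    c,r=cv2.minEnclosingCircle(s[:,:2].copy())
    print(n,len(s),np.round(c,4),"dia",round(2*r,4),"z",np.median(s[:,2]),"max",np.nanmax(w[:,2]),"R",np.hypot(*c))
for u in (181,362): print("fence/table", [(v,*np.round(W[v,u,[0,2]],3)) for v in (135,145,150,155,160,165,235,248)])
for n,p,h in(("M",None,0),):
    pass
```

```text
tub 311 [0.5309 0.3145] dia 0.0897 z 0.043645535 max 0.05542692255041843 R 0.617047060187323
L 1098 [0.52   0.0878] dia 0.086 z 0.026575327 max 0.06267968082697002 R 0.5273886914419935
M 663 [ 0.4806 -0.0888] dia 0.068 z 0.026772793 max 0.0572441181409308 R 0.48877796317683997
S 269 [ 0.4789 -0.3114] dia 0.0485 z 0.027169649 max 0.057524684676736056 R 0.5712298749254892
fence/table [(135, np.float64(0.625), np.float64(0.041)), (145, np.float64(0.597), np.float64(0.066)), (150, np.float64(0.586), np.float64(0.07)), (155, np.float64(0.576), np.float64(0.065)), (160, np.float64(0.575), np.float64(0.017)), (165, np.float64(0.568), np.float64(-0.003)), (235, np.float64(0.41), np.float64(-0.002)), (248, np.float64(0.381), np.float64(0.04))]
fence/table [(135, np.float64(0.633), np.float64(0.041)), (145, np.float64(0.611), np.float64(0.04)), (150, np.float64(0.593), np.float64(0.066)), (155, np.float64(0.583), np.float64(0.066)), (160, np.float64(0.576), np.float64(0.046)), (165, np.float64(0.575), np.float64(-0.0)), (235, np.float64(0.417), np.float64(-0.001)), (248, np.float64(0.388), np.float64(0.0))]
```

Run:
```python
from h import *
D=[0,1,0,0]
env.grip(0.05,60)
env.reach([0.4806,-0.0888,0.22],D)
im,d,W=cloud("wrist"); cv2.imwrite("pics/w1.png",im)
P=W.reshape(-1,3); g=np.hypot(P[:,0]-.4806,P[:,1]+.0888)<.06
for a,b in((.022,.032),(.048,.058)):
    s=P[g&(P[:,2]>a)&(P[:,2]<b)].astype(np.float32)
    if len(s)>5: print(a,len(s),np.round(cv2.minEnclosingCircle(s[:,:2].copy()),4) if 0 else cv2.minEnclosingCircle(s[:,:2].copy()),np.median(s[:,2]))
s=env.get_state(); print(s["time"],s["tcp_pos"],s["opening"],s["qpos"])
W=np.load("top.npy").reshape(-1,3)
r=np.hypot(W[:,0]-.53,W[:,1]-.313)
k=W[(r<.045)&(W[:,2]>.042)&(W[:,2]<.049)]
A=np.c_[2*k[:,:2],np.ones(len(k))]; x=np.linalg.lstsq(A,(k[:,:2]**2).sum(1),rcond=None)[0]
print("tub fit",x[:2],np.sqrt(x[2]+x[:2]@x[:2]),len(k),k.min(0),k.max(0))
```

```text
0.022 3053 ((0.4818388819694519, -0.08681835979223251), 0.034143757075071335) 0.027411789
0.048 461 ((0.4822401702404022, -0.08703389018774033), 0.01099486742168665) 0.053241417
2.5833 [ 0.48079406 -0.08973802  0.22014023] 0.049951074988558955 [ 0.23422005  0.28984698 -0.20760382  2.06127314  0.08281617  0.79766823
 -1.59507424]
tub fit [0.51993722 0.31475942] 0.030839173110339665 235 [0.48655357 0.28178079 0.04201344] [0.57488503 0.34750572 0.04880369]
```

View pics/w1.png

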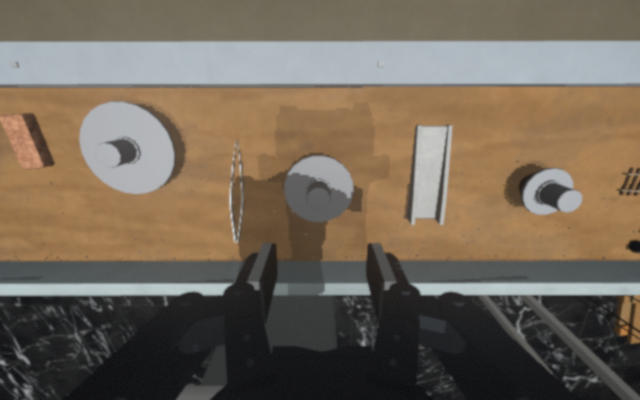

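The wrist view shows the medium lid centred at about (319,188) between the large lid on the left and the small one on the right, with nothing in the way. Grasp it now.

Run:
```python
from h import *
D=[0,1,0,0]
env.movel([0.482,-0.087,0.14],0.15)
print(env.movel([0.482,-0.087,0.103],0.06,stop_force=8))
env.grip(0.0,80)
s=env.get_state(); print(s["time"],s["tcp_pos"],s["opening"],s["gripper_force"])
env.movel([0.482,-0.087,0.24],0.2)
env.reach([0.44,0.3147,0.24],D)
im,d,W=cloud("wrist"); cv2.imwrite("pics/w2.png",im); np.save("w2.npy",W)
s=env.get_state(); print(s["time"],s["tcp_pos"],s["opening"],s["gripper_force"],s["force"],s["qpos"])
P=W.reshape(-1,3); r=np.hypot(P[:,0]-.52,P[:,1]-.3147)
k=P[(r<.042)&(P[:,2]>.041)&(P[:,2]<.05)]
A=np.c_[2*k[:,:2],np.ones(len(k))]; x=np.linalg.lstsq(A,(k[:,:2]**2).sum(1),rcond=None)[0]
print("tub fit",x[:2],np.sqrt(x[2]+x[:2]@x[:2]),len(k),k.min(0),k.max(0),np.median(k[:,2]),cv2.minEnclosingCircle(k[:,:2].astype(np.float32)))
```

```text
False
4.4167 [ 0.48230403 -0.087018    0.10361334] 0.019406852291097187 78.03359270095825
6.8 [0.44087002 0.31313906 0.23971975] 0.019099447227522725 78.19522261619568 [-0.27367394 -0.2743582  -0.61457204] [-0.38109759  0.36594872 -0.43235263  1.9170387   0.19356132  0.8996342
 -2.48266943]
tub fit [0.520595   0.31737956] 0.030407510484321634 1664 [0.48753925 0.28384354 0.04101144] [0.55437145 0.35082218 0.04774828] 0.04510691286900525 ((0.520557165145874, 0.3174581825733185), 0.033922698348760605)
```

View pics/w2.png

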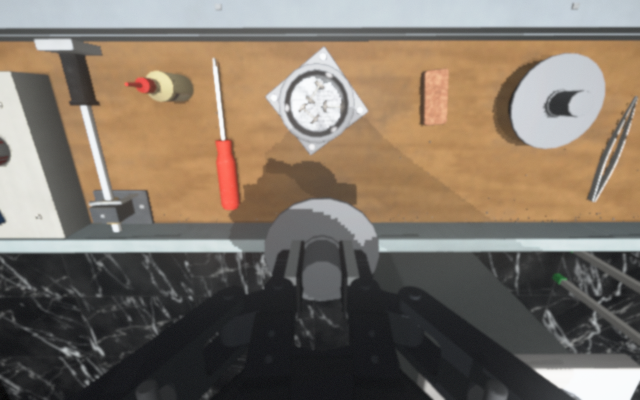

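The picture shows the lid held level in the fingers at about (320,240) and the tub at (317,103). Its fitted rim diameter (67.8 mm) and height (45 mm) match the sizes given. Now place and press.

Run:
```python
from h import *
T=[0.5206,0.3174]
env.movel(T+[0.24],0.15); env.movel(T+[0.142],0.12)
env.dwell(0.2)
print(env.movel(T+[0.122],0.03,stop_force=22))
s=env.get_state(); print(s["time"],s["tcp_pos"],s["opening"],s["force"])
env.dwell(0.2); s=env.get_state(); print(s["tcp_pos"],s["force"])
```

```text
True
9.225 [0.52100437 0.31706476 0.1256669 ] 0.019332486706172266 [-0.20646284  0.2618665   6.72418181]
[0.52102835 0.31701651 0.12566715] [-0.30978215 -1.41079831  6.02784441]
```

The TCP stopped 22.05 mm above its grasp height, which is the home position. Release and check.

Run:
```python
from h import *
T=[0.5206,0.3174]
env.grip(0.05); env.movel(T+[0.24],0.15); env.movel([0.44,0.3174,0.26],0.15); env.dwell(.3)
im,d,W=cloud("wrist"); cv2.imwrite("pics/w3.png",im)
P=W.reshape(-1,3); r=np.hypot(P[:,0]-T[0],P[:,1]-T[1])
k=P[(r<.045)&(P[:,2]>.043)&(P[:,2]<.062)]
c,rad=cv2.minEnclosingCircle(k[:,:2].astype(np.float32))
p=np.linalg.lstsq(np.c_[k[:,:2]-T,np.ones(len(k))],k[:,2],rcond=None)[0]
kn=P[(r<.045)&(P[:,2]>.070)]
print(c,rad,"flange plane",p,"knob top",np.median(kn[:,2]),kn[:,:2].mean(0),env.get_state()["time"],env.get_state()["force"])
```

```text
(0.5206089615821838, 0.3168478310108185) 0.0339021198451519 flange plane [ 0.00117394 -0.00128805  0.04947795] knob top 0.07538516917007379 [0.52060673 0.31703334] 11.7917 [0.5229515  0.24074007 1.06933928]
```

View pics/w3.png

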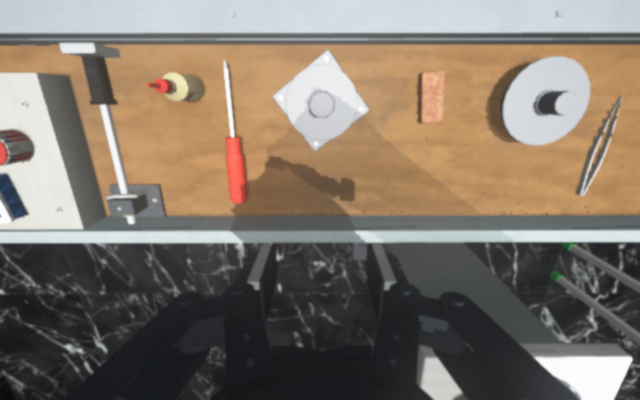

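The lid sits on the tub at (321,102). Its flange top is at 49.5 mm (49 expected), it is level, the knob top is at 75 mm, and the gripper is clear.

```bash
python3 -c "
from cell import job
print(job.job_done())"
```

```text
the job is handed in; nothing more can be done
None
```

The medium lid is snapped home on the tub, level and centred within about 1 mm by the last camera check; the gripper is clear and the job was handed in at about 12 s, though the judge returned no verdict.

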